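Snap the loaded toggle clamp shut on its wood offcut

TASK

One of the two toggle clamps on the bench has a wood offcut lying in its nest, under the raised clamp arm. Push that clamp's lever down over its high point until it snaps fully shut and pins the offcut, then let go. The offcut must stay in its nest, and the empty clamp must stay open.

Things in the scene. Friction and masses are not known exactly. Their poses are not given: they have to be found in the camera images.
- loaded_clamp: the clamp with the offcut in it, fixed to the bench: plywood block 150 x 60 x 16 mm (x, y, z) carrying a steel toggle clamp. Origin: centre of the block's underside, on the bench top; z up; x points along the block from the lever to the offcut. An empty clamp just like it stands 140 to 245 mm away, turned alike within 55 degrees, its open lever up to 155 mm high.
- loaded_pivot (a point): pivot of the loaded clamp's lever and arm, at x = -20, y = 0, z = 58 mm of its block; both turn about the block's y direction. The open arm is raised 52 degrees over the offcut side (+x), stays below 125 mm over the bench, ends in a rubber-tipped screw 62 mm from the pivot, and comes down as the lever shuts.
- loaded_grip (a point): middle of the black grip of the loaded clamp's lever, 72 mm from the pivot; moves with the lever. The lever is straight; its grip runs from 44 to 100 mm from the pivot, 16 mm wide (along the pivot line), 14 mm thick. Open it stands 65 degrees above the level, leaning to the block's -x; shut it lies toward -x, 5 degrees above the level. Push its upper (+x) face toward -x and down.
- loaded_lever (a joint): angle of the loaded clamp's lever in rad: 0 open (start), 1.047 fully shut. A spring resists, most at the start (about 9 N square to the lever at the grip's middle) and ever less toward the high point at 0.75; let go before that, it springs back open. Past it, the spring throws it shut and holds it.
- offcut_mid (a point): centre of the loose wood offcut, a plain block 34 x 46 x 22 mm, 46 mm along the block's y. It lies on the plywood between low wooden strips, its centre at about x = 42, y = 0, z = 27 mm of the loaded clamp's frame. The arm's rubber tip comes down on its middle.
- spare_lever (a joint): angle of the empty clamp's lever in rad: 0 open (start, to stay so), 1.047 shut. Built like the other.

How it is judged:
By the outcome, as a careful person would: the job done as asked, in the order asked, and still so for the second after the job is handed in, with the robot touching nothing.
It also fails if it takes over 29 s, if anything falls off the work surface, if the arm or the gripper's body presses on something with over 40 N, if the wrist force passes 120 N, or if a joint passes its speed limit or range.

ROBOT

A 7-joint arm with a two-finger parallel gripper is mounted at the origin on the work surface; the furniture and walls round the work are solid. World frame = base frame: x ahead of the robot, y to its left, z up, the work surface at z = 0. Lengths are in m, angles in degrees, forces in N, time in s.
With the tool pointing down it reaches from about 0.425 to 0.975 m from the base axis. Payload 16.7 kg.
Tool frame: the origin (TCP) lies on the centre line of the jaws, within the pads' length; the fingertips stand 22 mm ahead of it and the grasp point (between the pads) lies 3 mm ahead of it (arm.tips_ahead is the distance from the TCP to the fingertips, in m); z points along the fingers, y is the line along which they close (so a half turn about z gives the same grasp; the last joint's range is limited). The gripper opens to 85 mm and grips with 20 to 120 N. Pads are 22 mm wide; open, the fingers measure 114 mm over their backs; the gripper's body (76 mm by 85 mm) begins 54 mm behind the grasp point. The pads swing forward as they close: fully open they stand 13 mm farther back than shut.
Start: joints at [62.481, 24.414, 4.234, 92.017, -1.954, 63.644, -3.845], TCP at [0.219, -0.638, 0.253] pointing down, gripper open.
Joint ranges: [-163.25, 163.25], [-28.42, 122.38], [-70.27, 78.77], [12.13, 141.07], [-58.53, 238.53], [9.26, 117.41], [-156.51, 156.51]. Speed limits (degrees/s): [108.29, 108.29, 136.94, 136.94, 172.46, 172.46, 172.46].

INTERFACE

Orientations are given as a 3x3 rotation matrix whose columns are the frame's x, y, z axes.
In Python, from cell import arm gives the robot as it stands.
- The arm moves only by the tool step_arm, never from a script. Its argument "steps" is a list of rows, each a list of 7 numbers: the shift along the tool's x, y, z in units of 40 mm (1.0 is 40 mm), then the turn, a rotation vector about the tool's x, y, z in degrees, then the finger opening in mm, from 0 to 85.4. A call has 1 to 5 rows; each row is the pose to reach, as a shift and turn from the pose commanded when the call began, along the tool's axes at that moment; what a row does not reach only later rows make up. A row lasts 1/12 s, in which the tool goes at most 41.7 mm and 7.16 degrees, less where a joint would pass 70% of its speed; a pose out of reach is approached as far as the arm can. A call with a gripper value outside its range is refused whole. The fingers move at their own pace and stop on an object; "grip_force" is the grip in N (left out, the last holds). Time passes only in rows, so rows that repeat a pose let the fingers close. It gives the time, the measured TCP pose, the force, the opening and the grip force at its end, in the units of the state.
- arm.sense(): the state, without advancing time (a new reading comes with each control period).
- arm.read_camera(name): name is "scene" or "top" or "wrist"; returns the picture (384x512x3 uint8, blue, green, red); there is no depth.
- arm.camera_info(name): a dict with "K" (3x3 intrinsics, pixels), "view" (4x4, takes a point from world to camera coordinates). Camera axes: x right, y up, looking along -z (the intrinsics and any distortion apply to the point x, -y, -z); pixel columns grow to the right and rows downward; lengths in m; the calibration is good to about 2 mm. A picture is of the moment at which its call begins: read the wrist's pose just before it. camera_info takes no time and is no camera call; for the wrist camera it gives the pose at the moment of the call.
- arm.finish_job(): hands the job in; it is judged then, once.
Trained networks look in the newest picture that a camera, given by its name, has taken for a name from the list of things; names that differ only in an ending like _2 or _b are one class to them, and where a whole thing is asked for, a point or a joint stands for the part that bears it (a point fixed in the world has none). Each returns a list of dicts, best first, with "conf" (0 to 1); they miss things now and then, are a little off and sometimes report something else, mostly with a low value. They report only what shows in the picture. A call takes as long as a camera call.
- arm.look_for(camera, name): "box" ([left, top, right, bottom] in pixels, round what is visible of it).
- arm.cut_out(camera, name): "pixels" (384x512 bool, what is visible of it) and "box" ([left, top, right, bottom] in pixels, round what is visible of it).
- arm.tip_of(camera, name): "point" ([column, row] in pixels: a listed point, or the origin of a listed thing).
The state is a dict: "time_s": time; "joint_positions": joint angles; "qd": joint speeds; "joint_torque": joint torques, N m; "ee_pos": TCP position; "orientation": TCP orientation; "wrist_force": force on the tool from outside, world axes, zero at the start; "torque": the same for the moment, N m; "grip_width": opening from 0.0 (shut) to 1.0 (fully open); "finger_force": force on a finger pad.
Only numpy, scipy, OpenCV 4.12 (cv2) and the standard library are available. Lean on these libraries where they do the work, as an engineer would, in place of code of your own. Each camera call takes 0.05 s, during which the arm holds its last target. There are 200 camera calls.

## Working session

There is one attempt and no reset: what is moved stays moved. The work goes in short steps, Python scripts to look and compute and a tool call to move; the robot and the scene stay as the last step left them, time stands still between calls to the robot, and variables do not carry over. Pictures are saved under pics/ and viewed, at most 10 in all, crops included, and the job is handed in when it is done.

Besides the shell and the picture viewer there is one more tool, called after "Request:" as a command line: name --pt "numbers of a row" for each row, then --argument value for the rest. step_arm: Moves the arm, as the interface text tells. Its arguments: {"type":"object","properties":{"steps":{"type":"array"},"grip_force":{"type":"number"}},"required":["steps"]}

```bash
mkdir -p pics; ls
python3 - <<'E'
from cell import arm
import cv2,numpy as np
for c in("scene","top"):
    im=arm.read_camera(c);cv2.imwrite(f"pics/{c}1.png",im)
    i=arm.camera_info(c);print(c,i)
    for n in("loaded_clamp","loaded_pivot","loaded_grip","offcut_mid"):
        print(n,[(np.round(d["point"]),round(d["conf"],2)) for d in arm.tip_of(c,n)])
s=arm.sense();print(s)
E
```

```text
pics
scene {'K': array([[427.84345377,   0.        , 258.67800822],
       [  0.        , 427.84345377, 186.62015326],
       [  0.        ,   0.        ,   1.        ]]), 'view': array([[-0.99539465,  0.09581612, -0.00296047,  0.44420137],
       [-0.08248528, -0.84035349,  0.53572585, -0.24870262],
       [ 0.04884333,  0.53350284,  0.84438679, -0.82860355],
       [ 0.        ,  0.        ,  0.        ,  1.        ]])}
loaded_clamp [(array([218., 189.]), 0.79)]
loaded_pivot [(array([214., 168.]), 0.56)]
loaded_grip [(array([206., 138.]), 0.86)]
offcut_mid [(array([231., 195.]), 0.77), (array([204., 142.]), 0.49)]
top {'K': array([[370.51721732,   0.        , 257.12878431],
       [  0.        , 370.51721732, 187.88966781],
       [  0.        ,   0.        ,   1.        ]]), 'view': array([[ 0.02392307, -0.99971233, -0.00171732, -0.27724786],
       [ 0.99314132,  0.0235691 ,  0.11451995, -0.43976963],
       [-0.11444653, -0.00444521,  0.99341946, -0.89144917],
       [ 0.        ,  0.        ,  0.        ,  1.        ]])}
loaded_clamp [(array([285., 169.]), 0.91)]
loaded_pivot [
[... 247 characters left out ...]
96]), 'qd': array([-0.02743037, -0.12884378, -0.06816865,  0.010283  , -0.0464774 ,
       -0.06522429,  0.05987596]), 'joint_torque': array([-1.89541963e-03, -9.48853183e+01,  3.75314400e+00, -4.63600445e+01,
        1.86876889e-02,  2.95931342e-03, -2.75185135e-05]), 'ee_pos': array([ 0.21920367, -0.63836493,  0.25326969]), 'orientation': array([[ 9.45795027e-01,  3.24764172e-01, -1.11247145e-05],
       [ 3.24764171e-01, -9.45795022e-01,  9.57960283e-05],
       [ 2.05894182e-05, -9.42163158e-05, -9.99999995e-01]]), 'wrist_force': array([ 0.25576979, -0.54743409,  0.04854403]), 'torque': array([-0.01463771, -0.00911597, -0.03091945]), 'finger_force': 0.0, 'grip_width': 1.0004349957235188}
```

```bash
cat > h.py <<'E'
from cell import arm
import numpy as np
from scipy.optimize import least_squares
def proj(info,P):
    P=np.atleast_2d(P);V=info["view"];c=P@V[:3,:3].T+V[:3,3]
    u=np.c_[c[:,0],-c[:,1],-c[:,2]]@info["K"].T
    return u[:,:2]/u[:,2:]
L=np.array([[0,0,0],[-.02,0,.058],[-.02-.072*np.cos(np.radians(65)),0,.058+.072*np.sin(np.radians(65))],[.042,0,.027]])
def W(p,X):
    c,s=np.cos(p[2]),np.sin(p[2]);X=np.atleast_2d(X)
    return np.c_[p[0]+c*X[:,0]-s*X[:,1],p[1]+s*X[:,0]+c*X[:,1],X[:,2]]
def fit(obs,p0): # obs: list of (info, pts 4x2)
    f=lambda p:np.concatenate([np.nan_to_num((proj(i,W(p,L))-q)).ravel() for i,q in obs])
    best=min((least_squares(f,[p0[0],p0[1],a],loss="soft_l1",x_scale=[.01,.01,.1]) for a in np.radians([0,90,180,270])),key=lambda r:r.cost)
    return best.x,best.fun.reshape(-1,4,2)
E
python3 - <<'E'
from h import *
o=[(arm.camera_info("scene"),np.array([[218,189],[214,168],[206,138],[231,195]])),(arm.camera_info("top"),np.array([[285,169],[294,161],[311,149],[271,174]]))]
p,r=fit(o,[.5,-.3]);print(p,np.degrees(p[2]));print(r.round(1));print(W(p,L).round(3))
E
python3 -c "
import cv2,numpy as np
a=cv2.imread('pics/scene1.png');b=cv2.imread('pics/top1.png')
cv2.imwrite('pics/both.png',np.hstack([cv2.resize(a[60:310,80:400],None,fx=1.25,fy=1.25),cv2.resize(b[60:310,150:470],None,fx=1.25,fy=1.25)]))"
```

```text
[ 0.50047378 -0.33923708  2.04439453] 117.1351784096213
[[[ 3.1 -0.2]
  [ 0.6  0.3]
  [-1.3  2.7]
  [-1.3  0.8]]

 [[ 1.  -0.4]
  [ 1.3  0. ]
  [-0.5  0.7]
  [ 0.7  0.1]]]
[[ 0.5   -0.339  0.   ]
 [ 0.51  -0.357  0.058]
 [ 0.523 -0.384  0.123]
 [ 0.481 -0.302  0.027]]
```

View pics/both.png

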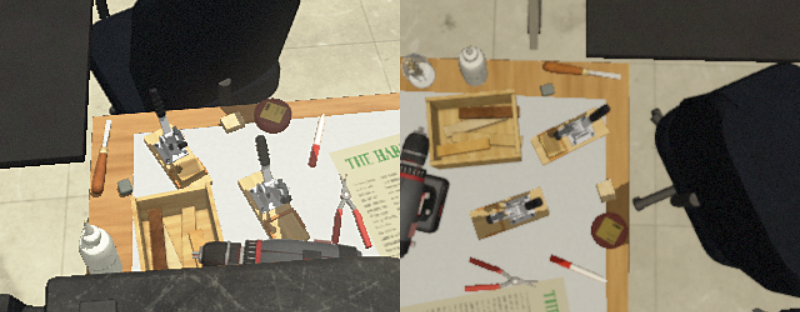

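The crops show two clamps: A at about top (286,166) / scene (220,180), and B at about top (238,230). I'll zoom in to see which one holds the offcut.

```bash
python3 -c "
import cv2,numpy as np
a=cv2.imread('pics/scene1.png');b=cv2.imread('pics/top1.png')
f=lambda i,x,y:cv2.resize(i[y:y+120,x:x+160],(400,300),interpolation=cv2.INTER_CUBIC)
cv2.imwrite('pics/zoom.png',np.vstack([np.hstack([f(a,180,120),f(a,240,160)]),np.hstack([f(b,220,110),f(b,170,160)])]))"
```

```text
(no output)
```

View pics/zoom.png

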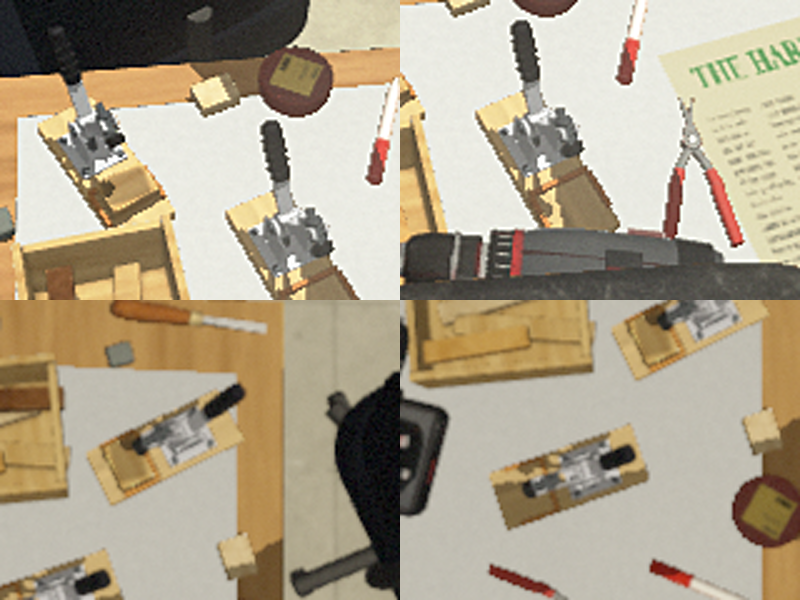

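A's nest holds a raised block, while B's looks flat. I'll confirm that with a wrist view from above and work out the approach move.

```bash
cat >> h.py <<'E'
def tipgoal(p,rx,rz,yoff=0):  # tip-centre target in pivot-relative block coords (x along block, z), TCP pose
    t=W(p,[[-.02+rx,yoff,.058+rz]])[0]; return t+np.array([0,0,arm.tips_ahead])
def toolshift(s,t): return (s["orientation"].T@(t-s["ee_pos"]))/.04
E
python3 - <<'E'
from h import *
p=[.5005,-.3392,2.0444];s=arm.sense();print(arm.tips_ahead)
t=tipgoal(p,.01,.19);print(t,toolshift(s,t))
print(arm.camera_info("wrist")["view"].round(3),arm.camera_info("wrist")["K"].round(0))
R=s["orientation"];y=np.array([np.sin(p[2]),-np.cos(p[2]),0]);yt=R.T@y;print(np.degrees(np.arctan2(-yt[0],yt[1])))
E
```

```text
0.022
[ 0.50506096 -0.3480993   0.27      ] [ 9.11576565 -4.54242877 -0.41764199]
[[ 0.325 -0.946 -0.001 -0.675]
 [ 0.896  0.308 -0.32   0.042]
 [ 0.303  0.103  0.947 -0.38 ]
 [ 0.     0.     0.     1.   ]] [[337.   0. 255.]
 [  0. 337. 197.]
 [  0.   0.   1.]]
-98.18420348643824
```

Request:
step_arm --pt "0.9 -0.45 -0.5 0 0 0 0" --pt "1.8 -0.9 -0.7 0 0 0 0" --pt "2.7 -1.35 -0.7 0 0 0 0" --pt "3.6 -1.8 -0.7 0 0 0 0" --pt "4.5 -2.25 -0.7 0 0 0 0"

```text
time_s: 0.92
ee_pos: [0.3614, -0.4932, 0.2818]
orientation: [[0.946, 0.325, 0.001], [0.325, -0.946, -0.001], [0.0, 0.001, -1.0]]
wrist_force: [-0.6, 0.3, -0.6]
grip_width: 0.3
finger_force: 0.0
```

Request:
step_arm --pt "0.9 -0.45 0 0 0 -7 0" --pt "1.8 -0.9 0 0 0 -14 0" --pt "2.7 -1.35 0 0 0 -21 0" --pt "3.6 -1.8 0 0 0 -28 0" --pt "4.5 -2.25 0 0 0 -35 0"

```text
time_s: 1.33
ee_pos: [0.5024, -0.3496, 0.2817]
orientation: [[0.584, 0.812, 0.001], [0.812, -0.584, -0.0], [0.0, 0.001, -1.0]]
wrist_force: [0.5, -1.2, -0.2]
grip_width: 0.001
finger_force: 0.0
```

Request:
step_arm --pt "0 0 0 0 0 -7 0" --pt "0 0 0 0 0 -14 0" --pt "0 0 0 0 0 -21 0" --pt "0 0 0 0 0 -28 0" --pt "0 0 0 0 0 -35 0"

```text
time_s: 1.75
ee_pos: [0.5013, -0.3512, 0.2813]
orientation: [[0.012, 1.0, 0.0], [1.0, -0.012, -0.0], [-0.0, 0.0, -1.0]]
wrist_force: [0.7, -0.0, 0.2]
grip_width: -0.001
finger_force: 0.0
```

Request:
step_arm --pt "0 0 0 0 0 -7 0" --pt "0 0 0 0 0 -14 0" --pt "0 0 0 0 0 -21 0" --pt "0 0 0 0 0 -28 0" --pt "0 0 0 0 0 -28 0"

```text
time_s: 2.17
ee_pos: [0.5012, -0.3513, 0.2813]
orientation: [[-0.459, 0.888, 0.0], [0.888, 0.459, 0.0], [0.0, 0.0, -1.0]]
wrist_force: [-0.2, -0.3, 0.4]
grip_width: -0.002
finger_force: 0.0
```

Run:
```python
from h import *
import cv2
i=arm.camera_info("wrist");im=arm.read_camera("wrist");cv2.imwrite("pics/w1.png",im)
N=("loaded_clamp","loaded_pivot","loaded_grip","offcut_mid")
q=[]
for n in N:
    d=arm.tip_of("wrist",n);print(n,[(np.round(e["point"]),round(e["conf"],2)) for e in d]);q.append(d[0]["point"] if d and d[0]["conf"]>.4 else [np.nan]*2)
p0=[.5005,-.3392,2.0444];print(proj(i,W(p0,L)).round())
o=[(arm.camera_info("scene"),np.array([[218,189],[214,168],[206,138],[231,195]])),(arm.camera_info("top"),np.array([[285,169],[294,161],[311,149],[271,174]])),(i,np.array(q))]
p,r=fit(o[2:],p0[:2]);print("wrist",p,r.round(1))
p,r=fit(o,p0[:2]);print("all",p)
s=arm.sense();print(s["time_s"],s["ee_pos"],s["orientation"].round(3),s["joint_positions"].round(0),toolshift(s,tipgoal(p,.01,.19)))
```

```text
loaded_clamp [(array([258., 144.]), 0.83)]
loaded_pivot [(array([259., 172.]), 0.83)]
loaded_grip [(array([258., 222.]), 0.8)]
offcut_mid [(array([262., 111.]), 0.95)]
[[259. 146.]
 [260. 175.]
 [261. 226.]
 [260. 112.]]
wrist [ 0.49936338 -0.33669557  1.99775406] [[[ 1.6 -0.6]
  [-0.   0.7]
  [-0.3  1. ]
  [-0.4 -1.6]]]
all [ 0.49966783 -0.3376046   2.00803546]
2.4167 [ 0.5012439  -0.35123341  0.28135001] [[-0.45   0.893  0.   ]
 [ 0.893  0.45  -0.   ]
 [-0.     0.    -1.   ]] [ 46.  19. -21.  97.   7.  65.  49.] [0.07207498 0.11078036 0.28375072]
```

View pics/w1.png

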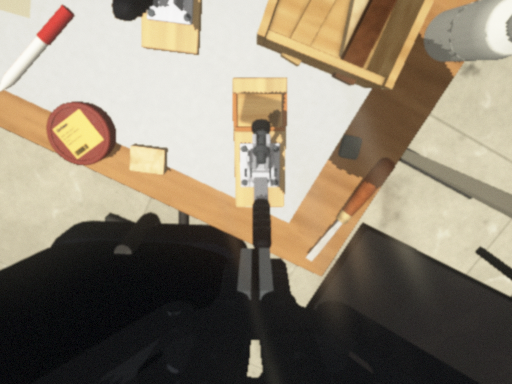

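The wrist view shows the offcut in the nest at (260,110), so A is the loaded clamp. The lever grip is at (260,222) and the closed fingertips are lined up beside it. Next I'll compute the arc.

Run:
```python
from h import *
p=[.4997,-.3376,2.012];s=arm.sense()
print("above",toolshift(s,tipgoal(p,.0,.13)).round(2))
for th in (75,65,60,50,40,30,22,15,8,3):
    a=np.radians(th);r=.08
    c=np.array([-r*np.cos(a)+.007*np.sin(a),r*np.sin(a)+.007*np.cos(a)])
    print(th,c.round(3),toolshift(s,tipgoal(p,c[0]+.011,c[1])).round(2))
```

```text
above [-0.18  0.11  1.78]
75 [-0.014  0.079] [-0.25  0.1   3.06]
65 [-0.027  0.075] [-0.59  0.1   3.15]
60 [-0.034  0.073] [-0.75  0.09  3.21]
50 [-0.046  0.066] [-1.05  0.08  3.39]
40 [-0.057  0.057] [-1.32  0.08  3.61]
30 [-0.066  0.046] [-1.55  0.07  3.88]
22 [-0.072  0.036] [-1.69  0.07  4.12]
15 [-0.075  0.027] [-1.79  0.06  4.35]
8 [-0.078  0.018] [-1.86  0.06  4.58]
3 [-0.08   0.011] [-1.89  0.06  4.75]
```

Request:
step_arm --pt "0.1 0.1 0.8 0 0 0 0" --pt "0.1 0.1 1.6 0 0 0 0" --pt "0.1 0.1 2.4 0 0 0 0" --pt "0.1 0.1 3.1 0 0 0 0" --pt "0.1 0.1 3.1 0 0 0 0"

```text
time_s: 2.83
ee_pos: [0.5006, -0.3444, 0.1522]
orientation: [[-0.452, 0.892, -0.006], [0.892, 0.452, 0.004], [0.006, -0.004, -1.0]]
wrist_force: [-0.6, 0.6, -1.2]
grip_width: -0.003
finger_force: 0.0
```

Request:
step_arm --pt "-0.2 0 0 0 0 0 0" --pt "-0.4 0 0 0 0 0 0" --pt "-0.6 0 0 0 0 0 0" --pt "-0.7 0 0.05 0 0 0 0" --pt "-0.8 0 0.1 0 0 0 0"

```text
time_s: 3.25
ee_pos: [0.5185, -0.3753, 0.155]
orientation: [[-0.453, 0.892, 0.002], [0.892, 0.453, -0.001], [-0.002, 0.001, -1.0]]
wrist_force: [-1.4, 4.6, 7.6]
grip_width: -0.002
finger_force: 3.8
```

Request:
step_arm --pt "-0.2 0 0.1 0 0 0 0" --pt "-0.35 0 0.2 0 0 0 0" --pt "-0.5 0 0.3 0 0 0 0" --pt "-0.62 0 0.42 0 0 0 0" --pt "-0.73 0 0.55 0 0 0 0"

```text
time_s: 3.67
ee_pos: [0.5321, -0.4014, 0.1329]
orientation: [[-0.453, 0.892, 0.003], [0.892, 0.453, -0.001], [-0.002, 0.002, -1.0]]
wrist_force: [0.6, 0.3, 5.5]
grip_width: 0.001
finger_force: 2.4
```

Request:
step_arm --pt "-0.1 0 0.13 0 0 0 0" --pt "-0.18 0 0.25 0 0 0 0" --pt "-0.25 0 0.37 0 0 0 0" --pt "-0.3 0 0.48 0 0 0 0" --pt "-0.34 0 0.58 0 0 0 0"

```text
time_s: 4.08
ee_pos: [0.5367, -0.4127, 0.1076]
orientation: [[-0.453, 0.892, -0.0], [0.892, 0.453, 0.0], [0.0, -0.0, -1.0]]
wrist_force: [-0.5, -0.6, -0.3]
grip_width: -0.003
finger_force: 0.0
```

Run:
```python
from h import *
import cv2
ims=[]
for c,(x,y) in (("wrist",(150,40)),("scene",(130,80))):
    im=arm.read_camera(c);ims.append(cv2.resize(im[y:y+240,x:x+200],None,fx=2,fy=2))
cv2.imwrite("pics/m1.png",np.hstack(ims));s=arm.sense();print(s["time_s"],s["ee_pos"],s["wrist_force"])
```

```text
4.1833 [ 0.53641261 -0.41248766  0.10713647] [-0.09523069 -0.7240377   0.27196355]
```

View pics/m1.png

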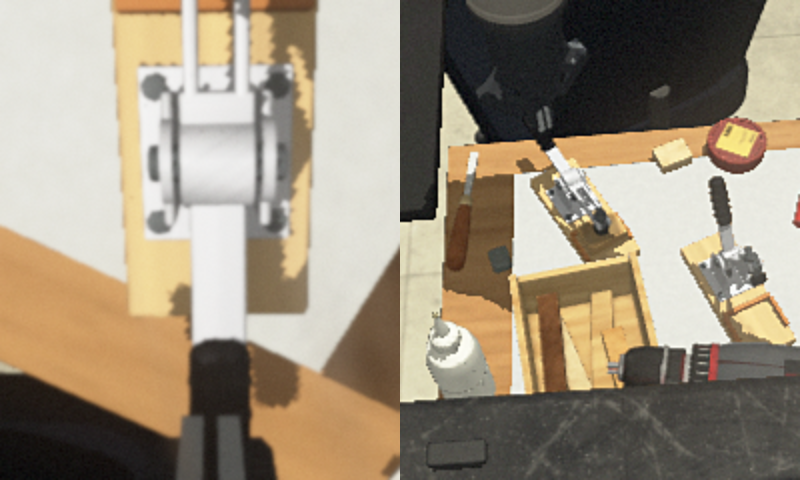

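The force has dropped to zero. The lever lies low, the arm is down on the offcut, and the spare clamp is still open. I'll lift straight up and check.

Request:
step_arm --pt "0.1 0 -0.7 0 0 0 0" --pt "0.1 0 -1.5 0 0 0 0" --pt "0.1 0 -2.4 0 0 0 0" --pt "0.1 0 -3.3 0 0 0 0" --pt "0.1 0 -4.2 0 0 0 0"

```text
time_s: 4.6
ee_pos: [0.5348, -0.4086, 0.2781]
orientation: [[-0.453, 0.891, -0.0], [0.891, 0.453, 0.0], [0.0, 0.0, -1.0]]
wrist_force: [0.5, -0.7, -0.8]
grip_width: 0.002
finger_force: 0.0
```

Request:
step_arm --pt "0 0 -0.3 0 0 0 0" --pt "0 0 -0.3 0 0 0 0" --pt "0 0 -0.3 0 0 0 0"

```text
time_s: 4.85
ee_pos: [0.5352, -0.4089, 0.2889]
orientation: [[-0.453, 0.891, 0.001], [0.891, 0.453, -0.001], [-0.001, 0.0, -1.0]]
wrist_force: [-1.0, 0.6, 0.4]
grip_width: -0.002
finger_force: 0.0
```

Run:
```python
from h import *
import cv2
ims=[]
p=[.4997,-.3376,2.012];a=np.radians(5)
X=np.array([[-.02-.072*np.cos(a),0,.058+.072*np.sin(a)],[.042,0,.027]])
for c,(x,y) in (("wrist",(150,20)),("scene",(130,80))):
    i=arm.camera_info(c);im=arm.read_camera(c);ims.append(cv2.resize(im[y:y+240,x:x+200],None,fx=2,fy=2))
    print(c,"expected",proj(i,W(p,X)).round())
    for n in("loaded_grip","offcut_mid"):print(n,[(np.round(e["point"]),round(e["conf"],2)) for e in arm.tip_of(c,n)])
cv2.imwrite("pics/m2.png",np.hstack(ims));s=arm.sense();print(s["time_s"],s["ee_pos"],s["wrist_force"])
```

```text
wrist expected [[253. 177.]
 [257.  43.]]
loaded_grip [(array([257., 174.]), 0.91)]
offcut_mid [(array([255.,  41.]), 0.64)]
scene expected [[200. 145.]
 [230. 197.]]
loaded_grip [(array([197., 146.]), 0.63)]
offcut_mid [(array([229., 193.]), 0.72)]
5.15 [ 0.53480677 -0.40879224  0.2870276 ] [ 0.3930629  -0.22787215 -0.45288358]
```

View pics/m2.png

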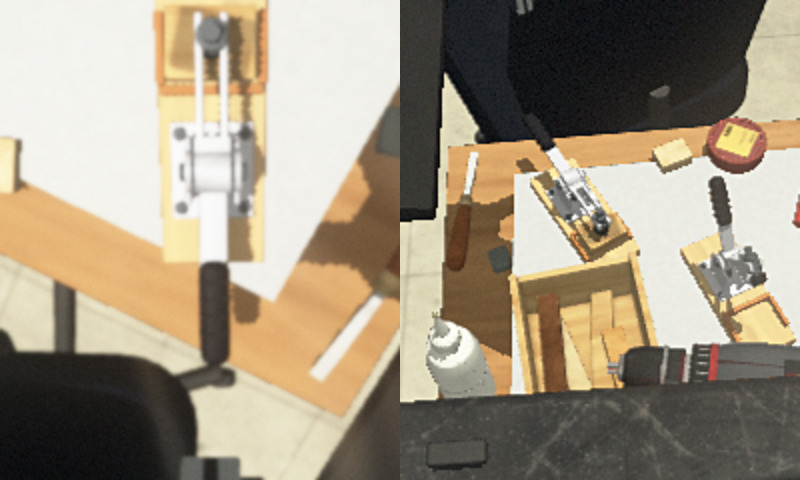

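The lever lies flat where the shut pose predicts it, at wrist (257,174). The arm tip is on the offcut in its nest, the spare clamp is open, and the gripper is clear.

```bash
python3 -c "
from cell import arm
print(arm.finish_job())"
```

```text
the job is handed in; nothing more can be done
None
```

The loaded clamp is snapped shut on its offcut, which is still in its nest; the empty clamp is still open, the gripper was clear, and I handed the job in at about 5 s (no verdict was returned).

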